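# Square a well plate into the corner of its locating nest

## Task

Take the upright pusher from its round rest and use it to nudge the clear well plate, sliding flat on the deck, fully home into the square corner of the nest, so that it touches both fences along its edges; do not let the gripper or arm touch the plate. Then stand the pusher upright again with its whole foot on the round rest and let go. Leave the timer, the powder cup and the petri dishes where they are.

Things in the scene. Friction and masses are not known exactly. Their poses are not given: they have to be found in the camera images.
- nest: fixed dark steel deck, 150 (x) x 190 (y) x 10 mm thick, lying on the worktop; origin at the centre of its underside. Two aluminium fences, 12 mm wide and 22 mm high from the worktop (12 mm above the deck), stand on its +x edge (far fence, inner face at x = +63 mm) and on its +y edge (left fence, inner face at y = +83 mm), with an 8 mm relief gap where they would meet. The other two sides are open. Deck and fences do not move.
- nest_corner (a point): the point on the deck where the inner faces of the two fences would meet: (63, 83, 10) mm in the nest's frame, same axes as the nest
- well_plate: clear 96-well plate, loose on the deck, 86 (x) x 128 (y) x 15 mm high, about 70 g (varies); origin at the centre of its underside. It starts with its centre 13 to 32 mm short of home in each direction and up to 0.2 rad askew to the nest. When home it is parallel to the nest with its centre 43 mm from the far fence and 64 mm from the left fence, i.e. at (20, 19, 10) mm in the nest's frame. Its +x edge belongs on the far fence, its +y edge on the left fence.
- plate_corner (a point): upright edge of the plate at its own +x +y corner (43, 64 mm from its centre), half-way up (7.5 mm); it belongs in the nest corner
- plate_far_right (a point): the plate's +x -y corner (43, -64 mm from its centre), half-way up
- plate_near_left (a point): the plate's -x +y corner (-43, 64 mm from its centre), half-way up
- pusher_mid (a point): centre, half-way up (55 mm above its underside), of the loose pusher, 120 g: a stick 110 mm tall that stands upright on the rest; round white foot of 30 mm diameter, 16 mm high, then a short steel collar up to 22 mm, then a square aluminium handle of 18 x 18 mm up to the top with faces along the point's x and y; z points up the stick
- rest_top (a point): centre of the top of the rest, a fixed black rubber disc of 70 mm diameter, 6 mm high, on which the pusher starts (its top is 6 mm above the worktop)
- stand (a point): foot, at worktop height, of the fixed pipette stand (an empty thin pole about 0.175 m tall on a small black base, within 50 mm of this point), part of the room: pass with the gripper on the robot's side of it
- bench_timer: white bench timer lying flat, 66 x 66 x 19 mm, loose bystander; origin at the centre of its underside
- powder_cup: cup of pale powder with a screw lid, 62 mm wide, 73 mm high, loose bystander; origin at the centre of its underside
- dishes: two stacked petri dishes, 90 mm wide, 32 mm high, loose bystander; origin at the centre of the underside
There are look-alikes about, which are no part of the job. There is more than one size of the part that bears rest_top; the job needs the largest.

How it is judged:
By the outcome, as a careful person would: the job done as asked, in the order asked, and still so for the second after the job is handed in, with the robot touching nothing.
It also fails if it takes over 72 s, if anything falls off the work surface, if the arm or the gripper's body presses on something with over 40 N, if the wrist force passes 120 N, or if a joint passes its speed limit or range.

## Robot

A 6-joint arm with a two-finger parallel gripper is mounted at the origin on a cart in front of the work surface, level with it; the furniture and walls round the work are solid. World frame = base frame: x ahead of the robot, y to its left, z up, the work surface at z = 0. Lengths are in mm, angles in rad, forces in N, time in s.
With the tool pointing down it reaches from about 350 to 775 mm from the base axis. Payload 5.5 kg.
Tool frame: the origin (TCP) lies midway between the tips of the shut fingers; the grasp point (between the pads) lies 19 mm behind it; z points along the fingers, y is the line along which they close (so a half turn about z gives the same grasp; the last joint's range is limited). The gripper opens to 85 mm and grips with 20 to 120 N. Pads are 22 mm wide; open, the fingers measure 114 mm over their backs; the gripper's body (76 mm by 85 mm) begins 54 mm behind the grasp point. The pads swing forward as they close: fully open they stand 13 mm farther back than shut.
Start: joints at [-1.49, 0.313, 0.046, 1.304, 0, 1.431], TCP at [125.923, -561.084, 231.323] pointing down, gripper open.
Joint ranges: [-2.76, 2.76], [-0.86, 1.69], [-1.03, 1.26], [-2.2, 2.34], [-1.47, 1.5], [-3.14, 3.14]. Speed limits (rad/s): [2.57, 2.57, 3.14, 3.14, 3.14, 3.14].

## Interface

Orientations are given as a rotation vector (axis times angle).
In Python, from bench import arm gives the robot as it stands. The module is installed in compiled form; this text tells all that it offers.
- The arm moves only by the shell command python3 -m jog 'ROWS'. ROWS is JSON, a list of rows, each a list of 3 entries, a list of its own where there are three numbers: the turn, a rotation vector about the tool's x, y, z in rad, then the shift along the tool's x, y, z in m, then the finger opening in m, from 0 to 0.0854. In form: [[[ax, ay, az], [tx, ty, tz], claw], ...]. A call has 1 to 12 rows; each row is the pose to reach, as a shift and turn from the pose commanded when the call began, along the tool's axes at that moment; what a row does not reach only later rows make up. A row lasts 1/8 s, in which the tool goes at most 62.5 mm and 10.7 degrees, less where a joint would pass 70% of its speed; a pose out of reach is approached as far as the arm can. A call with a gripper value outside its range is refused whole. The fingers move at their own pace and stop on an object; the grip force is fixed at half the most. Time passes only in rows, so rows that repeat a pose let the fingers close. It gives the time, the measured TCP pose, the force, the opening and the grip force at its end, in the units of the state.
- arm.observe(): the state, without advancing time (a new reading comes with each control period).
- arm.camera(name): name is "scene" or "top" or "wrist"; returns the picture (420x560x3 uint8, blue, green, red); there is no depth.
- arm.camera_params(name): a dict with "K" (3x3 intrinsics, pixels), "origin" and "rotation" of the camera in the world. Camera axes: x right, y down, z forward; pixel columns grow to the right and rows downward; lengths in mm; the calibration is good to about 2 mm. A picture is of the moment at which its call begins: read the wrist's pose just before it. camera_params takes no time and is no camera call; for the wrist camera it gives the pose at the moment of the call.
- arm.sign_off(): hands the job in; it is judged then, once.
The state is a dict: "clock": time; "qpos": joint angles; "qvel": joint speeds; "effort": joint torques, N m; "tool_pos": TCP position; "tcp_rot": TCP orientation; "contact_force": force on the tool from outside, world axes, zero at the start; "wrist_torque": the same for the moment, N m; "opening": finger opening in mm; "finger_force": force on a finger pad.
Only numpy, scipy, OpenCV 4.12 (cv2) and the standard library are available. Lean on these libraries where they do the work, as an engineer would, in place of code of your own. Each camera call takes 0.05 s, during which the arm holds its last target. There are 200 camera calls.

## Working session

There is one attempt and no reset: what is moved stays moved. The work goes in short steps, Python scripts to look and compute and a shell command to move; the robot and the scene stay as the last step left them, time stands still between calls to the robot, and variables do not carry over. Pictures are saved under pics/ and viewed, at most 10 in all, crops included, and the job is handed in when it is done.

```bash
mkdir -p pics; cat > h.py <<'E'
from bench import arm
import numpy as np, cv2
from scipy.spatial.transform import Rotation as R
def ray(name,u,v,z,P=None):
    P=P or arm.camera_params(name)
    K=np.array(P["K"]);Rm=np.array(P["rotation"]).reshape(3,3);o=np.array(P["origin"])
    d=Rm@np.linalg.solve(K,[u,v,1.0]); return o+d*(z-o[2])/d[2]
def proj(name,p,P=None):
    P=P or arm.camera_params(name)
    K=np.array(P["K"]);Rm=np.array(P["rotation"]).reshape(3,3);o=np.array(P["origin"])
    q=K@(Rm.T@(np.array(p,float)-o)); return q[:2]/q[2]
E
python3 - <<'E'
from h import *
s=arm.observe();print(s)
for n in ("scene","top"):
    cv2.imwrite(f"pics/{n}0.png",arm.camera(n)); print(n,arm.camera_params(n))
E
```

```text
{'clock': 0.0, 'qpos': array([-1.48959529e+00,  3.14004556e-01,  4.49592834e-02,  1.30360124e+00,
        2.41418782e-05,  1.43118631e+00]), 'qvel': array([ 0.00025705, -0.00062116,  0.00033652,  0.00069483,  0.0008076 ,
        0.00138958]), 'effort': array([-8.57397099e-04, -4.80630612e+01,  2.98532617e+01,  1.95544615e-02,
       -2.87276007e-04, -1.21973343e-06]), 'tool_pos': array([ 125.88661874, -560.51722079,  230.39845952]), 'tcp_rot': array([-3.12062763e+00, -3.45941247e-01, -1.22697374e-04]), 'contact_force': array([ 0.1456573 ,  0.03771301, -0.36559248]), 'wrist_torque': array([-0.02420048, -0.00924845, -0.00576218]), 'finger_force': 0.0, 'opening': 85.31813788861251}
scene {'K': array([[508.39482302,   0.        , 272.71450395],
       [  0.        , 508.39482302, 211.11733157],
       [  0.        ,   0.        ,   1.        ]]), 'origin': array([-48.53274756, 741.45181492, 735.28976309]), 'rotation': array([-0.89733597,  2.35960154, -1.26854451])}
top {'K': array([[408.5970091 ,   0.        , 271.3618508 ],
       [  0.        , 408.5970091 , 212.13310211],
       [  0.        ,   0.        ,   1.        ]]), 'origin': array([ 485.7922793 ,   19.37588242, 1005.07838013]), 'rotation': array([-2.20754299,  2.18367387, -0.1327622 ])}
```

Rotation is a rotation vector; fixing that.

```bash
sed -i 's/Rm=np.array(P\["rotation"\]).reshape(3,3)/Rm=R.from_rotvec(P["rotation"]).as_matrix()/' h.py; python3 -c "
import cv2
for n in ('scene','top'):
    i=cv2.imread(f'pics/{n}0.png');cv2.imwrite(f'pics/{n}0b.png',cv2.resize(i,(800,600),interpolation=cv2.INTER_CUBIC))"
```

```text
(no output)
```

View pics/top0b.png

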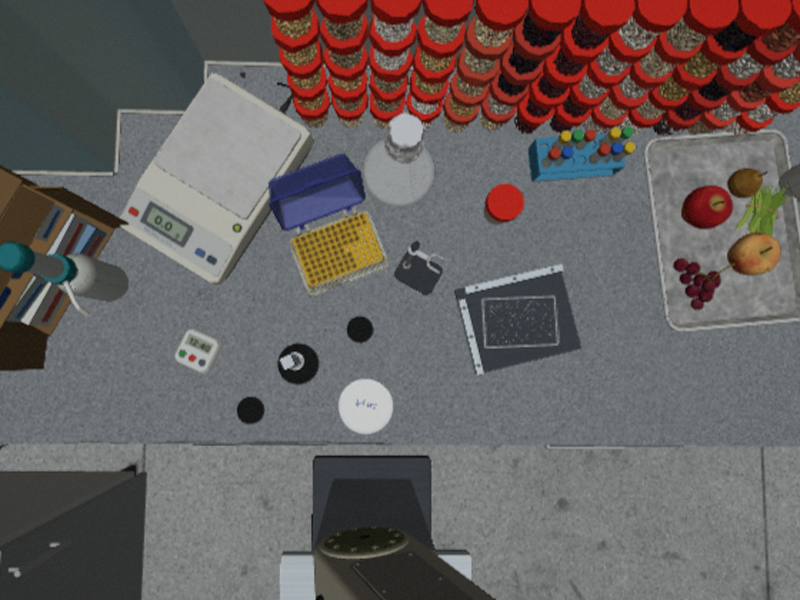

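View pics/scene0b.png

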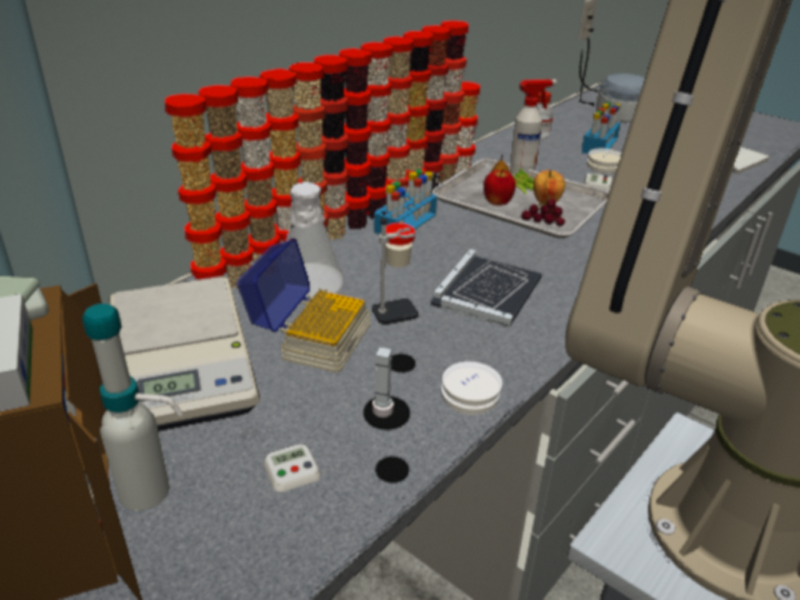

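Top view (800x600 scale): the nest is at (518,318), with the clear plate at (520,321), far fence at the top and left fence at the left. The pusher stands on the black disc at (298,363). Other black discs at (360,329) and (250,410) are smaller look-alikes, so the disc at (298,363) is the largest. The timer is at (197,350), dishes (366,405), red-lidded cup (505,202) and stand (418,268). I'll check both with a close crop.

```bash
python3 -c "
import cv2,numpy as np
i=cv2.imread('pics/top0.png')
a=cv2.resize(i[180:268,312:412],(800,704),interpolation=cv2.INTER_CUBIC)[:600]
b=cv2.resize(i[215:295,170:280],(800,582),interpolation=cv2.INTER_CUBIC)
cv2.imwrite('pics/nest.png',a);cv2.imwrite('pics/rest.png',b)"
```

```text
(no output)
```

View pics/nest.png

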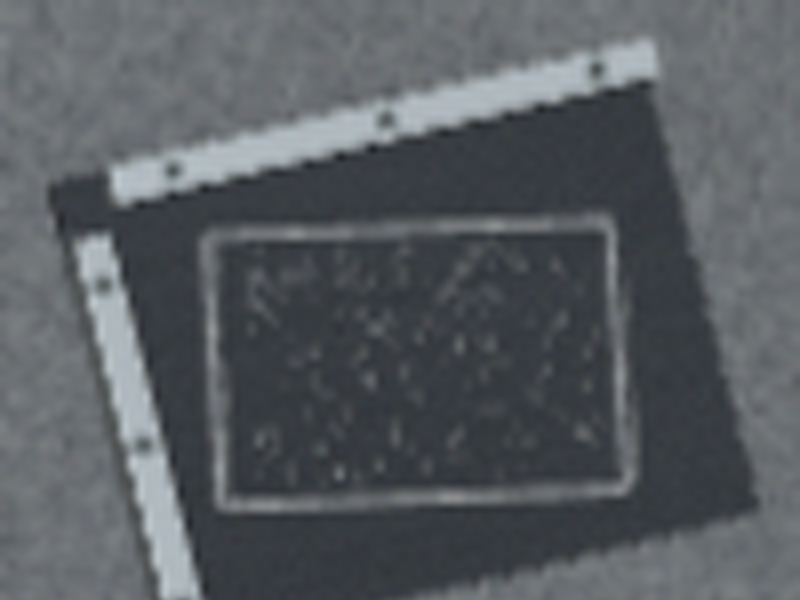

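View pics/rest.png

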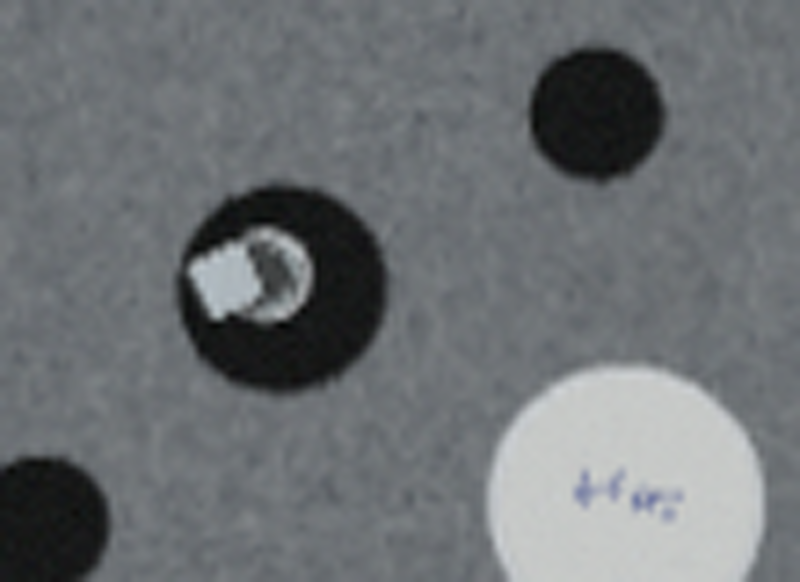

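Crop "nest" shows the plate outline corners at about (200,230), (615,212), (637,495) and (218,512). The far fence's inner edge runs (120,206)–(660,78) and the left fence's inner edge (108,232)–(200,597). Crop "rest" confirms the pusher: handle top (223,281), foot (267,275), on the largest disc, centred (283,288).

```bash
cat > m.py <<'E'
from h import *
from scipy.optimize import least_squares
T=arm.camera_params("top")
n=lambda x,y:((x+.5)/8-.5+312,(y+.5)/8-.5+180)
r=lambda x,y:((x+.5)/7.2727-.5+170,(y+.5)/7.275-.5+215)
def fit(obj,pix,g):
    f=lambda q:np.concatenate([proj("top",[*(q[:2]+R.from_euler('z',q[2]).as_matrix()[:2,:2]@o[:2]),o[2]],T)-p for o,p in zip(np.array(obj,float),pix)])
    s=least_squares(f,g); print(s.x.round(3),s.fun.reshape(-1,2).round(2).tolist()); return s.x
N=fit([(75,-95,22),(63,-95,22),(75,75,22),(63,75,22),(55,95,22),(55,83,22),(75,95,10),(-75,-95,10)],
 [n(655,38),n(660,78),n(108,165),n(120,206),n(75,238),n(108,232),n(48,185),n(757,503)],[480,-130,.1])
P=fit([(43,64,25),(43,-64,25),(-43,-64,25),(-43,64,25)],[n(200,230),n(615,212),n(637,495),n(218,512)],[480,-130,0])
a=N[2];Rn=R.from_euler('z',a).as_matrix()[:2,:2]
print("plate in nest",(Rn.T@(P[:2]-N[:2])).round(1),P[2]-a)
H=fit([(9,9,116),(9,-9,116),(-9,-9,116),(-9,9,116)],[r(187+0,270),r(240,243),r(262,302),r(215,320)],[480,150,0.4])
print("rest",ray("top",*r(283,288),6,T),"foot",ray("top",*r(266,275),22,T))
s=lambda x,y:(x*.7-.15,y*.7-.15)
for k,v in dict(timer=(197,350,19),dish=(366,405,32),cup=(505,202,73),stand=(418,268,10)).items(): print(k,ray("top",*s(v[0],v[1]),v[2],T)[:2].round(0))
for k,v in dict(rest=(387,412,6)).items(): print(k,ray("scene",*s(*v[:2]),v[2]).round(1))
E
python3 m.py
```

```text
[ 5.46013e+02 -2.40223e+02  2.48000e-01] [[-0.78, -0.28], [-0.14, -0.57], [0.95, -0.19], [0.66, -0.54], [-0.84, 0.55], [-0.2, 0.16], [-0.22, -0.26], [0.57, 1.11]]
[ 5.40814e+02 -2.40593e+02  5.50000e-02] [[0.0, -0.07], [0.2, -0.05], [-0.07, -0.1], [-0.13, 0.21]]
plate in nest [-5.1  0.9] -0.1924704733306961
[4.69652e+02 1.38636e+02 4.43000e-01] [[-0.19, -0.16], [0.2, 0.03], [0.6, -0.47], [-0.62, 0.6]]
rest [466.40188942 134.49878259   6.        ] foot [470.89928892 138.28975653  22.        ]
timer [487. 301.]
dish [400.  19.]
cup [ 734. -205.]
stand [632. -68.]
rest [467.6 135.3   6. ]
```

```bash
cat >> h.py <<'E'
def go(*wps,tilt=True):
    s=arm.observe();p=s["tool_pos"];Rt=R.from_rotvec(s["tcp_rot"])
    print("now",p.round(1),"psi",round(np.arctan2(*Rt.as_matrix()[[1,0],0]),3),"clk",s["clock"],"op",round(s["opening"],1),"F",s["contact_force"].round(1))
    for x,y,z,psi in wps:
        Rd=R.from_matrix([[np.cos(psi),np.sin(psi),0],[np.sin(psi),-np.cos(psi),0],[0,0,-1]])
        print((Rt.inv()*Rd).as_rotvec().round(3).tolist(),(Rt.inv().apply([x-p[0],y-p[1],z-p[2]])/1000).round(4).tolist())
E
python3 -c "
from h import *
go((450,-200,230,2.014),(470,138.5,200,2.014))"
```

```text
now [ 125.9 -560.6  230.5] psi 0.221 clk 0.1 op 85.5 F [ 0.2  0.2 -0. ]
[-0.001, -0.002, -1.793] [0.3952, -0.2809, 0.001]
[-0.001, -0.002, -1.793] [0.4889, -0.6067, 0.0316]
```

```bash
python3 -m jog '[[[0,0,-0.9],[0.395,-0.281,0],0.085],[[0,0,-0.9],[0.395,-0.281,0],0.085],[[0,0,-0.9],[0.395,-0.281,0],0.085],[[0,0,-0.9],[0.395,-0.281,0],0.085],[[0,0,-0.9],[0.395,-0.281,0],0.085],[[0,0,-0.9],[0.395,-0.281,0],0.085],[[0,0,-0.9],[0.395,-0.281,0],0.085],[[0,0,-0.9],[0.395,-0.281,0],0.085],[[0,0,-0.9],[0.395,-0.281,0],0.085]]'; python3 -c "
from h import *
go((470,138.5,200,2.014))"
```

```text
clock: 1.23
tool_pos: [451.1, -197.8, 230.8]
tcp_rot: [-2.656, -1.677, 0.0]
contact_force: [0.3, 0.3, 0.2]
opening: 85.1
finger_force: 0.0
now [ 451.1 -197.8  230.8] psi 1.126 clk 1.225 op 85.1 F [0.3 0.3 0.2]
[-0.0, -0.001, -0.888] [0.3117, -0.1275, 0.0311]
```

```bash
python3 -m jog '[[[0,0,-0.888],[0.3117,-0.1275,0.031],0.085],[[0,0,-0.888],[0.3117,-0.1275,0.031],0.085],[[0,0,-0.888],[0.3117,-0.1275,0.031],0.085],[[0,0,-0.888],[0.3117,-0.1275,0.031],0.085],[[0,0,-0.888],[0.3117,-0.1275,0.031],0.085],[[0,0,-0.888],[0.3117,-0.1275,0.031],0.085],[[0,0,-0.888],[0.3117,-0.1275,0.031],0.085],[[0,0,-0.888],[0.3117,-0.1275,0.031],0.085],[[0,0,-0.888],[0.3117,-0.1275,0.031],0.085]]'; python3 -c "
from h import *
cv2.imwrite('pics/w1.png',arm.camera('wrist'))
for p in [(466.4,134.5,6),(469.7,138.6,116),(470.9,138.3,6)]: print(proj('wrist',p))
go((470,138.5,55,2.014))"
```

```text
clock: 2.35
tool_pos: [470.7, 134.2, 200.4]
tcp_rot: [1.689, 2.649, -0.0]
contact_force: [0.5, 0.0, -0.4]
opening: 84.9
finger_force: 0.0
[278.01397704 183.77340122]
[282.94400269 213.21796233]
[283.6836125  182.26055348]
now [470.7 134.4 200.4] psi 2.007 clk 2.4 op 84.9 F [ 0.2  0.2 -0.3]
[-0.0, 0.0, -0.007] [0.0041, 0.0011, 0.1454]
```

View pics/w1.png

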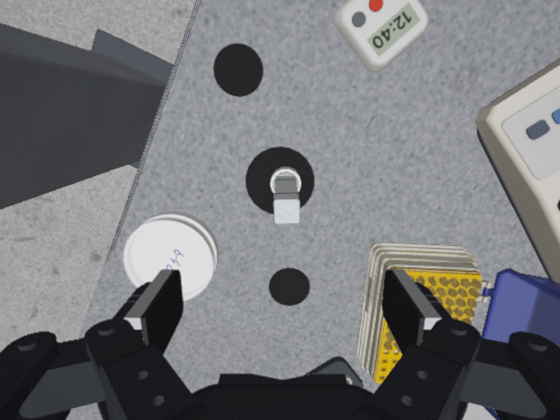

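The wrist view shows the handle square to the fingers: handle top at (287,211), foot (287,183), disc centre (280,181).

```bash
python3 -c "
from h import *
print(ray('wrist',287,211,116),ray('wrist',280,181,6),ray('wrist',287,181.5,14))
go((471,137.5,55,2.014))"
```

```text
[471.56455803 141.23645068 116.        ] [467.01615049 137.90503631   6.        ] [472.79165702 141.82866062  14.        ]
now [470.7 134.4 200.4] psi 2.007 clk 2.4 op 84.9 F [ 0.2  0.2 -0.3]
[-0.0, 0.0, -0.007] [0.0028, 0.0016, 0.1454]
```

```bash
python3 -m jog '[[[0,0,-0.007],[0.005,0.0024,0.05],0.085],[[0,0,-0.007],[0.005,0.0024,0.1],0.085],[[0,0,-0.007],[0.005,0.0024,0.145],0.085],[[0,0,-0.007],[0.005,0.0024,0.145],0.085],[[0,0,-0.007],[0.005,0.0024,0.145],0.05],[[0,0,-0.007],[0.005,0.0024,0.145],0.03],[[0,0,-0.007],[0.005,0.0024,0.145],0.022],[[0,0,-0.007],[0.005,0.0024,0.145],0.018],[[0,0,-0.007],[0.005,0.0024,0.145],0.01],[[0,0,-0.007],[0.005,0.0024,0.145],0.0],[[0,0,-0.007],[0.005,0.0024,0.145],0.0],[[0,0,-0.007],[0.005,0.0024,0.145],0.0]]'; python3 -c "
from h import *
go((440,100,155,2.014))"
```

```text
clock: 3.9
tool_pos: [470.9, 141.3, 56.2]
tcp_rot: [1.676, 2.656, 0.0]
contact_force: [-1.3, -1.0, 6.6]
opening: 17.5
finger_force: 58.9
now [470.9 141.3  56.2] psi 2.016 clk 3.9 op 17.5 F [-1.3 -1.   6.6]
[0.001, 0.001, 0.002] [-0.024, -0.0456, -0.0988]
```

```bash
python3 -c "
from h import *
go((471,141.3,150,2.014),(430,-60,160,2.014),(450,-276,160,2.014))"
```

```text
now [470.9 141.3  56.2] psi 2.016 clk 3.9 op 17.5 F [-1.3 -1.   6.6]
[0.001, 0.001, 0.002] [-0.0001, 0.0002, -0.0938]
[0.001, 0.001, 0.002] [-0.1641, -0.1235, -0.1037]
[0.001, 0.001, 0.002] [-0.3677, -0.1985, -0.1036]
```

```bash
python3 -m jog '[[[0,0,0],[0,0,-0.03],0],[[0,0,0],[0,0,-0.07],0],[[0,0,0],[0,0,-0.104],0],[[0,0,0],[-0.04,-0.031,-0.104],0],[[0,0,0],[-0.082,-0.062,-0.104],0],[[0,0,0],[-0.123,-0.093,-0.104],0],[[0,0,0],[-0.164,-0.123,-0.104],0],[[0,0,0],[-0.215,-0.142,-0.104],0],[[0,0,0],[-0.266,-0.161,-0.104],0],[[0,0,0],[-0.317,-0.18,-0.104],0],[[0,0,0],[-0.368,-0.198,-0.104],0],[[0,0,0],[-0.368,-0.198,-0.104],0]]'; python3 -c "
from h import *
cv2.imwrite('pics/w2.png',arm.camera('wrist'));cv2.imwrite('pics/t2.png',arm.camera('top'))
import json;P=arm.camera_params('wrist');json.dump({k:np.array(v).tolist() for k,v in P.items()},open('w2.json','w'))
go((440,100,155,2.014))"
```

```text
clock: 5.4
tool_pos: [450.7, -279.9, 159.0]
tcp_rot: [1.682, 2.652, -0.001]
contact_force: [-0.6, 0.5, -1.5]
opening: 17.7
finger_force: 58.9
now [ 449.7 -276.1  158.8] psi 2.015 clk 5.5 op 17.2 F [ 0.1  0.6 -1.7]
[-0.0, -0.002, 0.001] [0.3439, 0.1527, 0.0043]
```

View pics/w2.png

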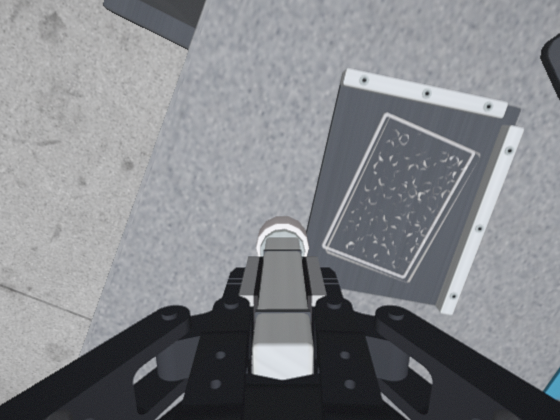

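The wrist view shows the pusher held upright (foot at (283,240)). The left fence is at the top, (346,69)–(507,101), the far fence at the right, (523,128)–(455,313), and the plate corners are at (386,113), (478,152), (408,281) and (325,248).

```bash
cat >m2.py <<'E'
from h import *
import json
from scipy.optimize import least_squares
W=json.load(open('w2.json'))
def fit(obj,pix,g):
    f=lambda q:np.concatenate([proj("wrist",[*(q[:2]+R.from_euler('z',q[2]).as_matrix()[:2,:2]@o[:2]),o[2]],W)-p for o,p in zip(np.array(obj,float),np.array(pix,float))])
    s=least_squares(f,g); print(s.x.round(3),s.fun.reshape(-1,2).round(1).tolist()); return s.x
N=fit([(-75,95,22),(75,-95,22),(63,-95,22),(75,95,10)],[(346,69),(455,314),(441,307),(519,107)],[546,-240,.25])
P=fit([(43,64,25),(43,-64,25),(-43,-64,25),(-43,64,25)],[(478,152),(408,281),(325,248),(386,113)],[541,-240,.05])
Rn=R.from_euler('z',N[2]).as_matrix()[:2,:2]
print((Rn.T@(P[:2]-N[:2])).round(1),P[2]-N[2], "foot",ray('wrist',283,240,112,W))
E
python3 m2.py
```

```text
[ 5.44851e+02 -2.34086e+02  2.65000e-01] [[-2.0, -1.4], [-0.9, 0.3], [0.8, 5.3], [2.3, -2.2]]
[ 5.38081e+02 -2.36022e+02  7.30000e-02] [[4.2, -1.8], [0.6, 3.3], [-4.5, 4.1], [-0.6, -3.5]]
[-7.  -0.1] -0.19232152105461758 foot [ 450.8220505  -276.53837901  112.        ]
```

```bash
cat >> h.py <<'E'
N=(545.5,-238,.255)
def ng(*w):
    c,s=np.cos(N[2]),np.sin(N[2]); p=arm.observe()["tool_pos"][:2]-N[:2]
    print("nest now",[round(c*p[0]+s*p[1],1),round(-s*p[0]+c*p[1],1)])
    go(*[(N[0]+c*x-s*y,N[1]+s*x+c*y,z,2.014) for x,y,z in w])
E
python3 -c "
from h import *
ng((-90,-20,100),(-90,-20,63),(-60,-20,63),(-38,-20,63))"
```

```text
nest now [np.float64(-102.3), np.float64(-12.7)]
now [ 449.7 -276.1  158.8] psi 2.015 clk 5.5 op 17.2 F [ 0.1  0.6 -1.7]
[-0.0, -0.002, 0.001] [-0.0095, 0.0107, 0.0588]
[-0.0, -0.002, 0.001] [-0.0096, 0.0107, 0.0958]
[-0.0, -0.002, 0.001] [-0.0152, 0.0402, 0.0958]
[-0.0, -0.002, 0.001] [-0.0193, 0.0618, 0.0958]
```

```bash
python3 -m jog '[[[0,0,0],[-0.0095,0.0107,0.04],0],[[0,0,0],[-0.0095,0.0107,0.08],0],[[0,0,0],[-0.0095,0.0107,0.0958],0],[[0,0,0],[-0.0095,0.0107,0.0958],0],[[0,0,0],[-0.0115,0.021,0.0958],0],[[0,0,0],[-0.0135,0.031,0.0958],0],[[0,0,0],[-0.0145,0.036,0.0958],0],[[0,0,0],[-0.0155,0.041,0.0958],0],[[0,0,0],[-0.0163,0.045,0.0958],0],[[0,0,0],[-0.0169,0.049,0.0958],0],[[0,0,0],[-0.0173,0.051,0.0958],0],[[0,0,0],[-0.0173,0.051,0.0958],0]]'; python3 -c "
from h import *
cv2.imwrite('pics/t3.png',arm.camera('top'))
ng((-45,-20,63),(-40,-20,63),(-36,-20,63))"
```

```text
clock: 7.0
tool_pos: [503.9, -269.7, 63.4]
tcp_rot: [1.676, 2.657, 0.0]
contact_force: [0.5, -0.6, -1.2]
opening: 16.8
finger_force: 59.0
nest now [np.float64(-48.3), np.float64(-20.2)]
now [ 503.8 -269.7   63.5] psi 2.016 clk 7.05 op 17.4 F [-0.3  0.7 -1.3]
[0.0, -0.0, 0.002] [-0.0005, 0.0033, 0.0005]
[0.0, -0.0, 0.002] [-0.0014, 0.0082, 0.0005]
[0.0, -0.0, 0.002] [-0.0022, 0.0122, 0.0005]
```

```bash
python3 -m jog '[[[0,0,0],[-0.0004,0.002,0],0],[[0,0,0],[-0.0008,0.004,0],0],[[0,0,0],[-0.0011,0.006,0],0],[[0,0,0],[-0.0014,0.008,0],0],[[0,0,0],[-0.0016,0.009,0],0],[[0,0,0],[-0.0018,0.010,0],0],[[0,0,0],[-0.0018,0.010,0],0]]'; python3 -c "
from h import *
i=arm.camera('top');cv2.imwrite('pics/t4.png',cv2.resize(i[170:270,300:425],(800,640),interpolation=cv2.INTER_CUBIC)[:600])
ng((-36,-20,63),)"
```

```text
clock: 7.92
tool_pos: [513.7, -267.0, 63.5]
tcp_rot: [1.676, 2.657, 0.0]
contact_force: [0.7, -0.0, -1.5]
opening: 17.0
finger_force: 59.0
nest now [np.float64(-38.1), np.float64(-20.0)]
now [ 513.7 -267.    63.5] psi 2.016 clk 7.975 op 17.5 F [-0.6 -0.3 -0.7]
[0.0, -0.0, 0.002] [-0.0004, 0.0021, 0.0005]
```

View pics/t4.png

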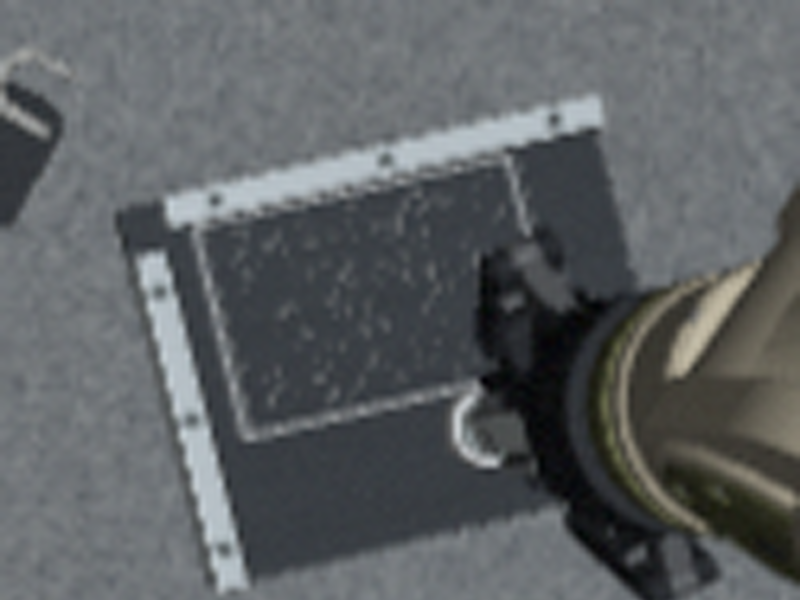

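The plate's far edge is now parallel to the far fence and almost on it; the left gap is about 15 mm. I'll press on gently until the force rises.

```bash
python3 -m jog '[[[0,0,0],[-0.0002,0.001,0],0],[[0,0,0],[-0.0004,0.002,0],0],[[0,0,0],[-0.0005,0.0025,0],0],[[0,0,0],[-0.0005,0.0025,0],0]]'; python3 -c "
from h import *
ng((-36,-20,63),)"
```

```text
clock: 8.48
tool_pos: [515.1, -266.7, 63.5]
tcp_rot: [-1.677, -2.655, 0.003]
contact_force: [-4.1, -2.3, 0.6]
opening: 17.4
finger_force: 59.3
nest now [np.float64(-36.6), np.float64(-20.2)]
now [ 515.1 -266.7   63.5] psi 2.015 clk 8.475 op 17.4 F [-4.1 -2.3  0.6]
[-0.002, -0.0, 0.001] [0.0, 0.0007, 0.0005]
```

```bash
python3 -c "
from h import *
ng((-50,-20,63),(-50,-20,110),(-50,-97,110),(16,-97,110),(16,-97,63),(16,-78,63),(16,-62,63))"
```

```text
nest now [np.float64(-36.6), np.float64(-20.2)]
now [ 515.1 -266.7   63.5] psi 2.015 clk 8.475 op 17.4 F [-4.1 -2.3  0.6]
[-0.002, -0.0, 0.001] [0.0027, -0.0131, 0.0005]
[-0.002, -0.0, 0.001] [0.0027, -0.0132, -0.0465]
[-0.002, -0.0, 0.001] [-0.0729, -0.0277, -0.0464]
[-0.002, -0.0, 0.001] [-0.0854, 0.0371, -0.0466]
[-0.002, -0.0, 0.001] [-0.0854, 0.0372, 0.0004]
[-0.002, -0.0, 0.001] [-0.0667, 0.0408, 0.0004]
[-0.002, -0.0, 0.001] [-0.051, 0.0438, 0.0004]
```

```bash
python3 -m jog '[[[0,0,0],[0.0027,-0.013,0],0],[[0,0,0],[0.0027,-0.013,0],0],[[0,0,0],[0.0027,-0.013,-0.047],0],[[0,0,0],[-0.035,-0.02,-0.047],0],[[0,0,0],[-0.073,-0.028,-0.047],0],[[0,0,0],[-0.085,0.005,-0.047],0],[[0,0,0],[-0.0854,0.037,-0.047],0],[[0,0,0],[-0.0854,0.037,-0.047],0],[[0,0,0],[-0.0854,0.037,-0.02],0],[[0,0,0],[-0.0854,0.037,0],0],[[0,0,0],[-0.0854,0.037,0],0]]'; python3 -c "
from h import *
ng((16,-85,63),(16,-75,63),(16,-62,63))"
```

```text
clock: 9.85
tool_pos: [584.9, -327.2, 62.3]
tcp_rot: [-1.676, -2.654, -0.0]
contact_force: [-0.3, 0.4, -1.3]
opening: 17.3
finger_force: 59.1
nest now [np.float64(15.6), np.float64(-96.2)]
now [ 584.9 -327.2   62.3] psi 2.015 clk 9.85 op 17.3 F [-0.3  0.4 -1.3]
[-0.001, -0.002, 0.001] [0.011, 0.0025, -0.0007]
[-0.001, -0.002, 0.001] [0.0208, 0.0044, -0.0007]
[-0.001, -0.002, 0.001] [0.0336, 0.0068, -0.0006]
```

```bash
python3 -m jog '[[[0,0,0],[0.006,0.0013,-0.0007],0],[[0,0,0],[0.012,0.0026,-0.0007],0],[[0,0,0],[0.016,0.0033,-0.0007],0],[[0,0,0],[0.020,0.0042,-0.0007],0],[[0,0,0],[0.0235,0.0049,-0.0007],0],[[0,0,0],[0.026,0.0054,-0.0007],0],[[0,0,0],[0.028,0.0058,-0.0007],0],[[0,0,0],[0.030,0.0062,-0.0007],0],[[0,0,0],[0.0315,0.0065,-0.0007],0],[[0,0,0],[0.0315,0.0065,-0.0007],0]]'; python3 -c "
from h import *
i=arm.camera('top');cv2.imwrite('pics/t5.png',cv2.resize(i[170:270,300:425],(800,640),interpolation=cv2.INTER_CUBIC)[:600])
ng((16,-60,63),)"
```

```text
clock: 11.1
tool_pos: [578.4, -296.2, 64.1]
tcp_rot: [-1.676, -2.657, -0.0]
contact_force: [-1.2, -0.0, -1.1]
opening: 17.0
finger_force: 59.1
nest now [np.float64(17.1), np.float64(-64.7)]
now [ 578.4 -296.2   64.1] psi 2.016 clk 11.15 op 17.3 F [-0.3 -0.6 -1.1]
[-0.0, -0.0, 0.002] [0.0048, -0.0002, 0.0011]
```

View pics/t5.png

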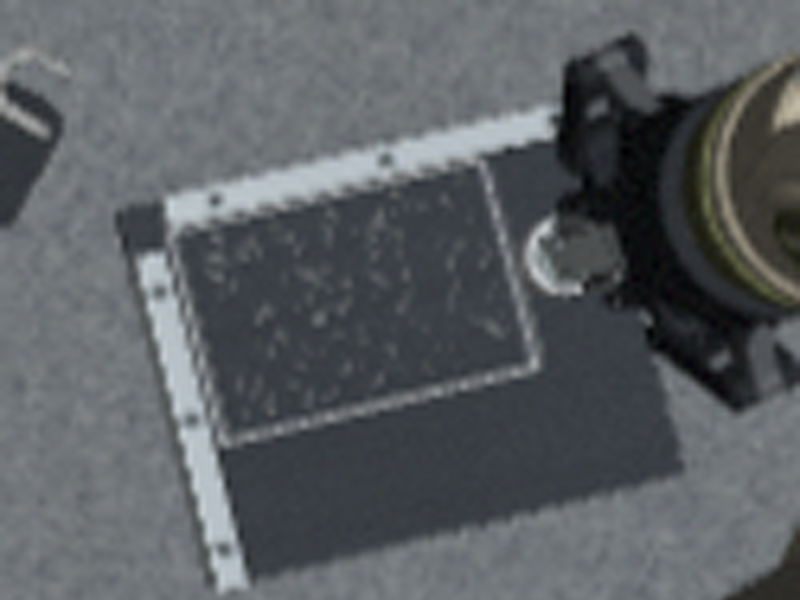

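```bash
python3 -m jog '[[[0,0,0],[0.0015,0.0002,0.001],0],[[0,0,0],[0.0025,0.0004,0.001],0],[[0,0,0],[0.0035,0.0006,0.001],0],[[0,0,0],[0.0045,0.0008,0.001],0],[[0,0,0],[0.0045,0.0008,0.001],0]]'; python3 -c "
from h import *
ng((16,-60,63),)"
```

```text
clock: 11.78
tool_pos: [577.6, -292.6, 63.4]
tcp_rot: [1.676, 2.656, -0.001]
contact_force: [1.3, -2.8, -0.9]
opening: 17.3
finger_force: 59.1
nest now [np.float64(17.3), np.float64(-60.9)]
now [ 577.6 -292.6   63.4] psi 2.016 clk 11.775 op 17.3 F [ 1.3 -2.8 -0.9]
[0.0, 0.001, 0.002] [0.0012, -0.0011, 0.0004]
```

```bash
python3 -m jog '[[[0,0,0],[0.001,0.0002,0],0],[[0,0,0],[0.002,0.0004,0],0],[[0,0,0],[0.002,0.0004,0],0]]'; python3 -c "
from h import *
ng((17,-73,63),(17,-73,112),(-55,-73,112),(-55,10,112),(-55,10,63),(-42,10,63),(-37,10,63))"
```

```text
clock: 12.15
tool_pos: [577.6, -292.2, 63.9]
tcp_rot: [1.676, 2.653, -0.004]
contact_force: [0.5, -7.7, -2.3]
opening: 17.2
finger_force: 59.1
nest now [np.float64(17.4), np.float64(-60.5)]
now [ 577.6 -292.2   63.9] psi 2.015 clk 12.15 op 17.2 F [ 0.5 -7.7 -2.3]
[-0.0, 0.004, 0.001] [-0.0122, -0.0027, 0.001]
[-0.0, 0.004, 0.001] [-0.0124, -0.0027, -0.048]
[-0.0, 0.004, 0.001] [0.0011, -0.0735, -0.0481]
[-0.0, 0.004, 0.001] [0.0826, -0.0579, -0.0484]
[-0.0, 0.004, 0.001] [0.0829, -0.0579, 0.0006]
[-0.0, 0.004, 0.001] [0.0804, -0.0451, 0.0006]
[-0.0, 0.004, 0.001] [0.0795, -0.0402, 0.0006]
```

```bash
python3 -m jog '[[[0,0,0],[-0.012,-0.0027,0],0],[[0,0,0],[-0.012,-0.0027,0],0],[[0,0,0],[-0.012,-0.0027,-0.048],0],[[0,0,0],[0,-0.04,-0.048],0],[[0,0,0],[0.001,-0.0735,-0.048],0],[[0,0,0],[0.04,-0.066,-0.048],0],[[0,0,0],[0.0828,-0.0579,-0.048],0],[[0,0,0],[0.0828,-0.0579,-0.048],0],[[0,0,0],[0.0828,-0.0579,-0.02],0],[[0,0,0],[0.0828,-0.0579,0.0],0],[[0,0,0],[0.0828,-0.0579,0.0],0],[[0,0,0],[0.081,-0.048,0.0],0]]'; python3 -c "
from h import *
ng((-42,10,63),(-37,10,63))"
```

```text
clock: 13.65
tool_pos: [498.8, -237.9, 63.7]
tcp_rot: [-1.678, -2.656, -0.0]
contact_force: [-0.3, -0.3, -0.4]
opening: 17.3
finger_force: 59.4
nest now [np.float64(-45.2), np.float64(11.9)]
now [ 498.8 -237.9   63.7] psi 2.015 clk 13.65 op 17.3 F [-0.3 -0.3 -0.4]
[-0.0, -0.0, 0.001] [-0.0024, 0.0027, 0.0007]
[-0.0, -0.0, 0.001] [-0.0034, 0.0077, 0.0007]
```

```bash
python3 -m jog '[[[0,0,0],[-0.0008,0.004,0],0],[[0,0,0],[-0.0013,0.0065,0],0],[[0,0,0],[-0.0015,0.0075,0],0],[[0,0,0],[-0.0017,0.0085,0],0],[[0,0,0],[-0.0019,0.0095,0],0],[[0,0,0],[-0.0019,0.0095,0],0]]'; python3 -c "
from h import *
ng((-42,10,63),(-37,10,63))"
```

```text
clock: 14.4
tool_pos: [506.9, -235.5, 63.2]
tcp_rot: [-1.677, -2.655, 0.003]
contact_force: [-5.3, -1.8, 1.6]
opening: 17.2
finger_force: 59.7
nest now [np.float64(-36.7), np.float64(12.2)]
now [ 506.9 -235.5   63.2] psi 2.015 clk 14.4 op 17.2 F [-5.3 -1.8  1.6]
[-0.002, -0.0, 0.001] [-0.0012, -0.0056, 0.0002]
[-0.002, -0.0, 0.001] [-0.0021, -0.0007, 0.0002]
```

```bash
python3 -m jog '[[[0,0,0],[0.0026,-0.013,0],0],[[0,0,0],[0.0026,-0.013,0],0],[[0,0,0],[0.0026,-0.013,-0.05],0],[[0,0,0],[0.0126,-0.063,-0.1],0],[[0,0,0],[0.02,-0.08,-0.12],0],[[0,0,0],[0.02,-0.08,-0.12],0],[[0,0,0],[0.02,-0.08,-0.12],0]]'; python3 -c "
from h import *
a=arm.camera('top')[175:260,305:415];b=arm.camera('wrist')
cv2.imwrite('pics/t6.png',cv2.resize(a,(776,600),interpolation=cv2.INTER_CUBIC));cv2.imwrite('pics/w6.png',b)
ng((-85,10,190))"
```

```text
clock: 15.28
tool_pos: [427.6, -251.5, 182.7]
tcp_rot: [1.676, 2.656, 0.001]
contact_force: [-0.6, 0.7, -1.4]
opening: 17.4
finger_force: 59.5
nest now [np.float64(-117.6), np.float64(17.2)]
now [ 427.4 -251.   181.9] psi 2.016 clk 15.375 op 17.2 F [-0.3 -0.6 -1. ]
[-0.0, -0.002, 0.002] [-0.0132, 0.0306, -0.0082]
```

View pics/t6.png

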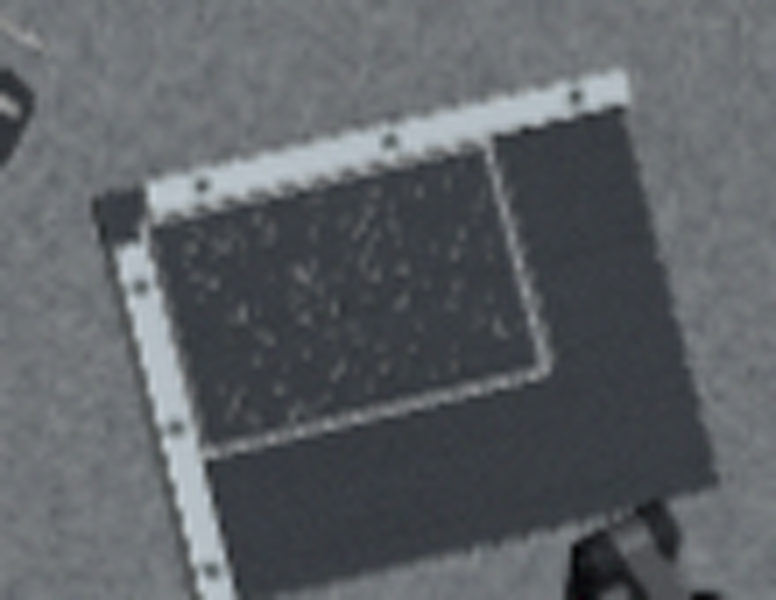

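View pics/w6.png

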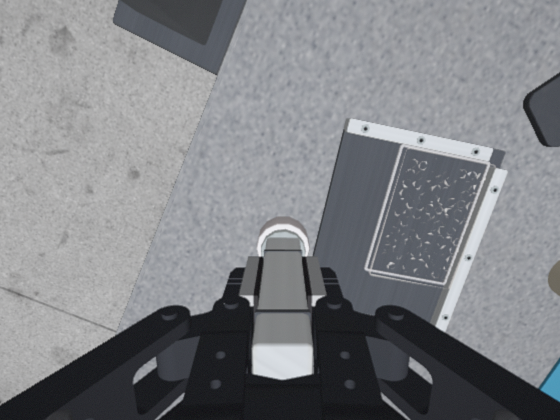

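Both views show the plate's far and left edges flush against the two fences: corner at (150,225) in the top crop, no gap along either edge. Next I return the pusher.

```bash
python3 -c "
from h import *
go((430,-60,175,2.014),(467,138,160,2.014))"
```

```text
now [ 427.4 -251.   181.9] psi 2.016 clk 15.375 op 17.2 F [-0.3 -0.6 -1. ]
[-0.0, -0.002, 0.002] [0.1713, 0.0847, 0.0071]
[-0.0, -0.002, 0.002] [0.334, 0.2034, 0.0223]
```

```bash
python3 -m jog '[[[0,0,0],[0.043,0.021,0.005],0],[[0,0,0],[0.086,0.042,0.005],0],[[0,0,0],[0.129,0.063,0.006],0],[[0,0,0],[0.171,0.085,0.007],0],[[0,0,0],[0.212,0.114,0.01],0],[[0,0,0],[0.253,0.144,0.014],0],[[0,0,0],[0.294,0.174,0.018],0],[[0,0,0],[0.334,0.2034,0.022],0],[[0,0,0],[0.334,0.2034,0.022],0],[[0,0,0],[0.334,0.2034,0.022],0]]'; python3 -c "
from h import *
go((467,138,70,2.014),(467,138,57,2.014))"
```

```text
clock: 16.62
tool_pos: [466.4, 137.8, 160.0]
tcp_rot: [-1.674, -2.657, 0.003]
contact_force: [0.3, -0.2, -0.0]
opening: 17.3
finger_force: 59.5
now [466.4 137.8 160. ] psi 2.017 clk 16.625 op 17.3 F [ 0.3 -0.2 -0. ]
[-0.002, -0.0, 0.003] [-0.0001, 0.0008, 0.09]
[-0.002, -0.0, 0.003] [-0.0001, 0.0009, 0.103]
```

```bash
python3 -m jog '[[[0,0,0],[0,0.001,0.04],0],[[0,0,0],[0,0.001,0.08],0],[[0,0,0],[0,0.001,0.096],0],[[0,0,0],[0,0.001,0.1],0],[[0,0,0],[0,0.001,0.1015],0],[[0,0,0],[0,0.001,0.1025],0],[[0,0,0],[0,0.001,0.1025],0]]'; python3 -c "
from h import *
go((467,138,57,2.014))"
```

```text
clock: 17.5
tool_pos: [468.5, 137.8, 59.4]
tcp_rot: [1.676, 2.656, 0.001]
contact_force: [0.9, -0.3, -2.2]
opening: 17.1
finger_force: 59.3
now [468.5 137.8  59.4] psi 2.016 clk 17.5 op 17.1 F [ 0.9 -0.3 -2.2]
[0.001, 0.001, 0.002] [0.0008, -0.0013, 0.0024]
```

```bash
for i in 1; do python3 -m jog '[[[0,0,0],[0,0,0.001],0],[[0,0,0],[0,0,0.002],0],[[0,0,0],[0,0,0.003],0],[[0,0,0],[0,0,0.003],0]]'; done
```

```text
clock: 18.0
tool_pos: [468.0, 137.9, 56.1]
tcp_rot: [1.676, 2.657, 0.0]
contact_force: [-1.7, -0.0, 4.1]
opening: 17.6
finger_force: 60.1
```

```bash
python3 -m jog '[[[0,0,0],[0,0,0],0.02],[[0,0,0],[0,0,0],0.022],[[0,0,0],[0,0,0],0.026],[[0,0,0],[0,0,0],0.035],[[0,0,0],[0,0,0],0.06],[[0,0,0],[0,0,0],0.085],[[0,0,0],[0,0,0],0.085],[[0,0,0],[0,0,0],0.085],[[0,0,0],[0,0,-0.04],0.085],[[0,0,0],[0,0,-0.09],0.085],[[0,0,0],[0,0,-0.14],0.085],[[0,0,0],[0,0,-0.145],0.085]]'; python3 - <<'E'
from h import *
b=arm.camera('wrist');P=arm.camera_params('wrist');print(arm.observe()["opening"])
for p in [(466.5,136.5,6),(468,137.9,22),(468,137.9,116)]: print(proj('wrist',p,P).round(1))
g=b.min(2)
u,v=proj('wrist',(466.5,136.5,6),P).astype(int); 
k=(b.max(2)<45).astype(np.uint8); n,l,s,c=cv2.connectedComponentsWithStats(k)
print([(s[i].tolist(),c[i].round(1)) for i in range(1,n) if s[i,4]>800])
w=(g[v-60:v+70,u-60:u+60]>150).astype(np.uint8); n,l,s,c=cv2.connectedComponentsWithStats(w)
print([((s[i,:4]+[u-60,v-60,0,0]).tolist(),s[i,4]) for i in range(1,n) if s[i,4]>60])
# top: plate & bystanders vs start
a=cv2.imread('pics/top0.png');t=arm.camera('top');d=(cv2.absdiff(a,t).max(2)>40).astype(np.uint8)
n,l,s,c=cv2.connectedComponentsWithStats(d);print([s[i].tolist() for i in range(1,n) if s[i,4]>15])
E
```

```text
clock: 19.5
tool_pos: [470.3, 138.2, 204.6]
tcp_rot: [1.673, 2.652, 0.007]
contact_force: [0.2, 0.2, -1.2]
opening: 85.2
finger_force: 0.0
85.23626016956877
[277.6 185. ]
[279.5 187.9]
[279.1 217.1]
[([213, 48, 47, 51, 1838], array([236.2,  73.3])), ([244, 151, 66, 62, 2105], array([275.5, 176.9])), ([0, 270, 560, 150, 32185], array([279. , 370.2])), ([266, 270, 39, 35, 1049], array([284.9, 286.9]))]
[([217, 125, 25, 24], np.int32(246)), ([246, 125, 60, 34], np.int32(622)), ([305, 127, 32, 35], np.int32(439)), ([236, 138, 10, 22], np.int32(120)), ([249, 141, 14, 12], np.int32(87)), ([217, 144, 89, 111], np.int32(2727)), ([264, 173, 30, 24], np.int32(266)), ([317, 174, 14, 10], np.int32(62)), ([312, 180, 13, 13], np.int32(75)), ([325, 189, 12, 28], np.int32(147)), ([304, 193, 15, 13], np.int32(84)), ([304, 205, 27, 24], np.int32(240)), ([301, 224, 36, 31], np.int32(295)), ([325, 238, 12, 16], np.int32(77))]
[[371, 195, 7, 12, 16], [329, 202, 16, 4, 16], [371, 207, 12, 22, 40], [378, 207, 14, 35, 56], [159, 208, 55, 212, 4944], [337, 209, 3, 28, 33], [340, 208, 16, 2, 20], [124, 215, 17, 4, 26], [38, 217, 126, 203, 16305], [91, 217, 32, 5, 47], [125, 231, 23, 19, 80], [355, 230, 14, 5, 19], [135, 237, 13, 10, 64], [339, 239, 15, 5, 32], [355, 241, 22, 2, 32], [133, 243, 4, 5, 18], [139, 251, 5, 6, 23], [219, 380, 128, 40, 3255]]
```

```bash
python3 -m jog '[[[0,0,0],[-0.05,-0.03,-0.03],0.085],[[0,0,0],[-0.1,-0.06,-0.03],0.085],[[0,0,0],[-0.15,-0.09,-0.03],0.085],[[0,0,0],[-0.2,-0.12,-0.03],0.085],[[0,0,0],[-0.25,-0.14,-0.03],0.085],[[0,0,0],[-0.3,-0.16,-0.03],0.085],[[0,0,0],[-0.35,-0.18,-0.03],0.085],[[0,0,0],[-0.39,-0.19,-0.03],0.085],[[0,0,0],[-0.39,-0.19,-0.03],0.085],[[0,0,0],[-0.39,-0.19,-0.03],0.085]]'; python3 - <<'E'
from h import *
a=cv2.imread('pics/top0.png');t=arm.camera('top');d=(cv2.absdiff(a,t).max(2)>40).astype(np.uint8)
n,l,s,c=cv2.connectedComponentsWithStats(d);print([s[i].tolist() for i in range(1,n) if s[i,4]>8])
k=(t[235:275,185:230].max(2)<45).astype(np.uint8);w=(t[235:275,185:230].min(2)>140).astype(np.uint8)
for m in (k,w):
    ys,xs=np.nonzero(m);print(xs.min()+185,xs.max()+185,ys.min()+235,ys.max()+235,len(xs))
print("exp top",proj('top',(468,138,116)),"foot",proj('top',(468,138,22)),"rest",proj('top',(466.4,134.5,6)))
E
```

```text
clock: 20.85
tool_pos: [463.4, -295.0, 228.8]
tcp_rot: [-1.675, -2.653, -0.001]
contact_force: [-0.1, 0.4, -0.5]
opening: 85.0
finger_force: 0.0
[[371, 195, 7, 12, 18], [354, 196, 16, 4, 16], [329, 201, 20, 5, 20], [378, 207, 14, 35, 56], [337, 209, 3, 21, 26], [341, 208, 15, 2, 18], [370, 209, 13, 22, 45], [434, 217, 126, 203, 11203], [409, 221, 67, 83, 2367], [355, 230, 14, 5, 21], [347, 234, 7, 3, 12], [339, 239, 15, 5, 30], [355, 241, 22, 2, 29], [195, 246, 19, 15, 105], [219, 381, 128, 39, 3269], [533, 388, 12, 32, 129], [163, 398, 51, 22, 631]]
195 222 241 267 417
198 213 248 259 84
exp top [200.92474054 254.34180138] foot [206.2384499  253.59353429] rest [208.48087344 254.15713752]
```

```bash
python3 -c "
from bench import arm
print(arm.sign_off())"
```

```text
the job is handed in; nothing more can be done
None
```

The job is handed in at about 21 s on the robot's clock: the well plate looks flush against both fences, the pusher stands upright on the largest rest and is released, and the timer, powder cup and dishes have not moved.

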